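# Couple the decorator's hand rest over a bowl

## Robot

A 6-joint arm with a two-finger parallel gripper is mounted at the origin on a cart in front of the work surface, level with it; the furniture and walls round the work are solid. World frame = base frame: x ahead of the robot, y to its left, z up, the work surface at z = 0. Lengths are in m, angles in rad, forces in N, time in s.
With the tool pointing down it reaches from about 0.325 to 0.85 m from the base axis. Payload 15.5 kg.
Tool frame: the origin (TCP) lies at the very end of the fingers, on their centre line; the grasp point (between the pads) lies 19 mm behind it; y points along the fingers, z is the direction in which the jaws open and shut, and the axes are right-handed (so a half turn about y gives the same grasp; the last joint's range is limited). The gripper opens to 91 mm and grips with 3 to 60 N. Pads are 32 mm wide; open, the fingers measure 118 mm over their backs; the gripper's body (76 mm by 178 mm) begins 60 mm behind the grasp point.
Start: joints at [-1.248, 0.494, 1.345, -0, 1.302, -0.096], TCP at [0.254, -0.571, 0.214] pointing down, gripper open.
Joint ranges: [-2.91, 2.91], [-0.82, 2.16], [0.22, 2.67], [-1.22, 4.37], [0.12, 2.79], [-3.08, 3.08]. Speed limits (rad/s): [1.89, 1.89, 2.57, 3.01, 3.01, 3.01].

## Interface

Orientations are given as [roll, pitch, yaw] about the fixed x, y, z axes, in that order (R = Rz(yaw) Ry(pitch) Rx(roll)).
In Python, from plant import manip, camera, camera_model gives the robot as it stands.
- The arm moves only by the tool drive_tool, never from a script. Its argument "series" is a list of rows, each a list of 7 numbers: the shift along the tool's x, y, z in mm, then the turn, a rotation vector about the tool's x, y, z in degrees, then the opening in per cent of the stroke, from 0 (shut) to 100 (fully open). A call has 1 to 5 rows; each row shifts and turns the commanded pose from where the row before left it, along the tool's axes as they then stand; what a row does not reach is not made up. A row lasts 1/12 s, in which the tool goes at most 41.7 mm and 7.16 degrees, less where a joint would pass 70% of its speed; a pose out of reach is approached as far as the arm can. A call with a gripper value outside its range is refused whole. The fingers move at their own pace and stop on an object; the grip force is fixed at half the most. Time passes only in rows, so rows that do not move let the fingers close. It gives the time, the measured TCP pose, the force and the opening at its end, in the units of the state.
- manip.observe(): the state, without advancing time (a new reading comes with each control period).
- camera(name): name is "scene" or "side" or "wrist"; returns the picture (480x640x3 uint8, red, green, blue); there is no depth.
- camera_model(name): a dict with "fov_y" (degrees; the focal length in pixels is half the picture's height over the tangent of half this angle, whatever the lens; pixels are square), "cx", "cy" (the principal point, pixels), "k1" (the pictures are not rectified: a ray, as slopes to the right and down, at radius r is drawn at 1 + k1 r^2 times it, then the intrinsics apply), "R" (3x3) and "t" (3): a world point X has camera coordinates R X + t; the wrist camera has in their place "mount" (4x4, takes a point from camera to tool coordinates, whose origin is the TCP and whose axes are the tool frame's). Camera axes: x right, y down, z forward; pixel columns grow to the right and rows downward; lengths in m; the calibration is good to about 2 mm. A picture is of the moment at which its call begins: read the wrist's pose just before it. camera_model takes no time and is no camera call.
- manip.job_done(): hands the job in, once; it reports no verdict.
The state is a dict: "time_s": time; "joint_positions": joint angles; "qvel": joint speeds; "joint_efforts": joint torques, N m; "ee_pos": TCP position; "eef_rot": TCP orientation; "contact_force": force on the tool from outside, world axes, zero at the start; "ft_torque": the same for the moment, N m; "grip_width": finger opening in m.
Only numpy, scipy, OpenCV 4.12 (cv2) and the standard library are available. Lean on these libraries where they do the work, as an engineer would, in place of code of your own. Each camera call takes 0.05 s, during which the arm holds its last target.

## Task

Get the hand rest ready for painting the bowl: swing the raised wooden bar round until the socket cup at its end is above the steel ball on the heavy post, lower the bar until the cup is fully seated on the ball, and then press the black latch lever on the end of the cup fully down to lock it. Leave the bowl and the ball post standing where they are and do not disturb the other things on the table.

Things in the scene. Friction and masses are not known exactly. Their poses are not given: they have to be found in the camera images.
- pivot (a point): fixed centre of the hand rest's pivot, 120 mm above the table, on the axis of a fixed dark steel pillar with a round foot 110 mm across. On it an aluminium fork swivels about the vertical, and in the fork the bar tilts about a level pin.
- ball (a point): centre of the bright steel ball, 50 mm across, on a dark steel post: foot 90 mm across, slim 20 mm neck, ball centre 120 mm above the table, level with the pivot. Loose but heavy (2.5 kg); it stands 260 mm from the pivot, so the cup comes down onto the ball when the bar points from pivot to ball.
- cup (a point): centre of the socket in the aluminium cup at the bar's free end, 260 mm from the pivot along the bar; meets the ball's centre when seated. x axis along the bar away from the pivot, z up. Cup 66 mm across, its slightly domed top 34 mm above this point (a place to press); the mouth flares to about 85 mm, 18 mm below, and centres itself on the ball from about 5 mm off.
- paddle (a point): middle of the upper face of the latch lever's black paddle (50x30 mm), 70 mm along the lever from its hinge; lever 91 mm long. The hinge, a level pin across the bar, is 42 mm beyond the cup's point and 18 mm above it. Open, the lever slants up and outward; shut, it lies along the bar, pointing away from the pivot, its pawl under the ball (possible only when the cup is seated).
- swivel (a joint): turn of the bar about the vertical axis of the pillar, rad, counter-clockwise seen from above; range -0.7 to 1.0. It stays where it is left; pushing the bar's side needs about 1 N at 150 mm from the pivot.
- bar (a joint): tilt of the bar, rad: 0 is level (seated), positive is raised; range -0.03 to 0.7. Stiff: stays where left; pressing it down needs about 2 N at the cup. The bar is wood, 26 mm wide, 20 mm high, centred on the line from pivot to cup, clear from 30 to 200 mm from the pivot; then a 30 mm wide clamp block up to the cup.
- latch (a joint): latch lever, rad: 0 is open, slanting up at 0.8 rad to the bar; 0.8 is fully pressed down, along the bar. It stays where it is left; it takes about 3 N, pressed from above about 50 mm out from its hinge; pressed nearer its tip while open, a straight-down push can jam against its end.
- bowl_mid (a point): centre (half-way up) of the loose pale bowl that is to be painted, 125 mm across and 66 mm high, standing between pillar and ball post; the lowered bar passes 44 mm above its rim.
- cup_small: small loose terracotta-coloured bowl, 65 mm across and 50 mm high, a bystander; origin at the centre of its underside.
- tape: loose roll of masking tape, 105 mm across, 20 mm high, a bystander; origin at the centre of its underside.
- rib: loose flat wooden rib, 52x112x9 mm, a bystander; origin at the centre of its underside.

How it is judged:
On the way, in this order (a step that is already met when the one before it is completed fails the run):
1. the cup is seated on the ball (centres within 5 mm) with the latch still open (under 0.4 rad) (distance between cup and ball below 0.005 m and value of joint latch below 0.4 rad), for 0.2 s.
2. the latch lever is pressed fully down with the cup on the ball (distance between cup and ball below 0.005 m and value of joint latch above 0.72 rad), for 0.2 s.
At the end, for the whole second after the job is handed in: The cup sits on the ball (centres within 5 mm), the latch lever is down (over 0.72 of 0.8 rad), the ball post stands upright within 25 mm of where it was, and the bowl is within 25 mm of where it was (all of step 2 and height (world z) of ball above 0.115 m and distance of each of ball, bowl_mid from where it was at the start of the episode below 0.025 m); the robot touches nothing.
It fails at once if the bowl is moved more than 25 mm (distance of bowl_mid from where it was at the start of the episode above 0.025 m).
It fails at once if the ball post is moved more than 25 mm or knocked over (distance of ball from where it was at the start of the episode above 0.025 m).
It fails at once if a loose bystander (small bowl, tape, rib) is moved more than 30 mm (distance of any of cup_small, tape, rib from where it was at the start of the episode above 0.03 m).
It also fails if it takes over 54 s, if anything falls off the work surface, if the arm or the gripper's body presses on something with over 40 N, if the wrist force passes 120 N, or if a joint passes its speed limit or range.

## Working session

There is one attempt and no reset: what is moved stays moved. The work goes in short steps, Python scripts to look and compute and a tool call to move; the robot and the scene stay as the last step left them, time stands still between calls to the robot, and variables do not carry over. Pictures are saved under pics/ and viewed, and the job is handed in when it is done.

Besides the shell and the picture viewer there is one more tool, called after "Emit:" as name([rows], argument=value, ...), one row to a line, values as JSON. drive_tool: Moves the arm, as the interface text tells. Its arguments: {"type":"object","properties":{"series":{"type":"array"}},"required":["series"]}

```bash
ls; mkdir -p pics
python3 - <<'E'
from plant import manip,camera,camera_model
import cv2
print(manip.observe())
for n in("scene","side","wrist"):
    cv2.imwrite(f"pics/{n}0.png",camera(n)[:,:,::-1]); print(n,camera_model(n))
E
```

```text
pics
{'time_s': 0.0, 'joint_positions': array([-1.24748985e+00,  4.94189310e-01,  1.34615774e+00,  8.39147233e-06,
        1.30252971e+00, -9.55143163e-02]), 'qvel': array([ 1.06198434e-03, -1.21583306e-03,  9.07524341e-05, -2.34612402e-03,
       -2.00971543e-06, -9.48974385e-04]), 'joint_efforts': array([-7.52211199e-04, -8.78822494e+01, -3.81853330e+01,  7.05520995e-02,
        5.31868462e-02, -6.86237559e-05]), 'ee_pos': array([ 0.2540448 , -0.5705947 ,  0.21332546]), 'eef_rot': array([-1.57207380e+00,  1.30515215e-04, -2.72277417e+00]), 'contact_force': array([ 0.23758837, -0.21132706, -0.66079401]), 'ft_torque': array([-0.05561332,  0.01506581, -0.02038556]), 'grip_width': 0.09109485470962998}
scene {'fov_y': 57.00654835217974, 'cx': 323.9789212356287, 'cy': 238.19692566591073, 'k1': -0.022504793846842317, 'R': array([[-0.64939595, -0.76037097, -0.01099492],
       [-0.53953473,  0.47088313, -0.69797662],
       [ 0.53589848, -0.44733105, -0.71603614]]), 't': array([0.37373623, 0.44738466, 0.65658274])}
side {'fov_y': 50.24684128730041, 'cx': 323.7244702985085, 'cy': 241.2677635694084, 'k1': 0.033284688435094384, 'R': array([[ 0.99888201,  0.04589964, -0.01131167],
       [ 0.01894276, -0.60786811, -0.79381203],
       [-0.0433117 ,  0.79271028, -0.60805798]]), 't': array([-0.59925425,  0.07703146,  1.23465885])}
wrist {'fov_y': 63.6918965066452, 'cx': 322.07557668382583, 'cy': 243.49454206619484, 'k1': -0.01991110944313792, 'mount': array([[ 9.79051357e-04,  9.58256123e-01,  2.85909504e-01,
        -8.15476753e-02],
       [-4.68224425e-05, -2.85909596e-01,  9.58256594e-01,
        -1.70217182e-01],
       [ 9.99999520e-01, -9.51569400e-04, -2.35052286e-04,
         3.03969215e-04],
       [ 0.00000000e+00,  0.00000000e+00,  0.00000000e+00,
         1.00000000e+00]])}
```

View pics/scene0.png

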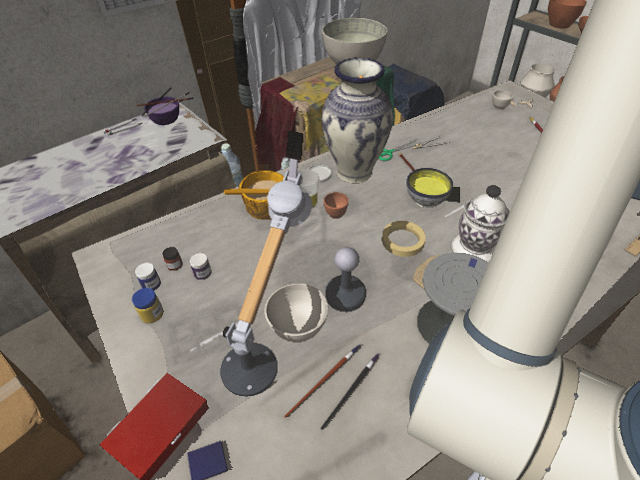

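View pics/side0.png

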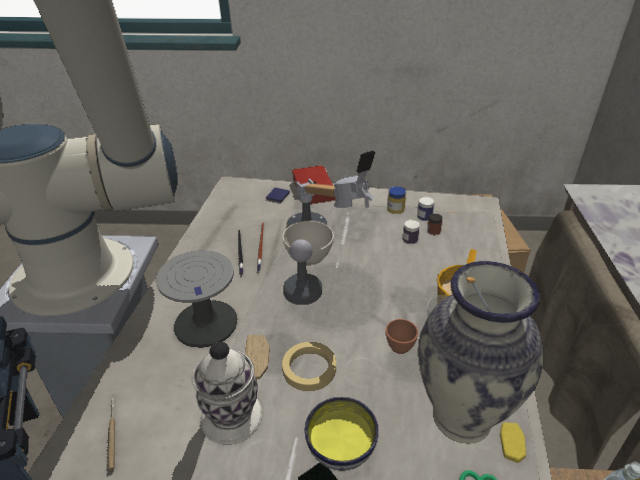

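View pics/wrist0.png

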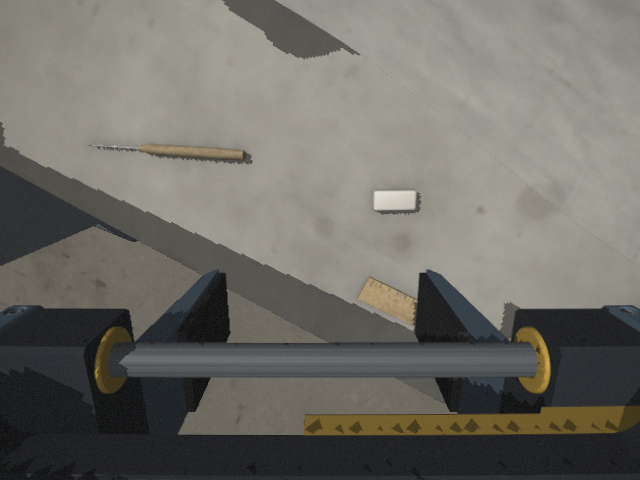

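The scene picture shows the ball at about (346,259), the bar running from the pivot near (240,337) to the cup near (285,197), and the black paddle at (294,145). In the side picture the ball is at (302,250), the cup at about (346,192) and the paddle at (366,161).

```bash
cat > h.py <<'E'
import numpy as np, cv2
from scipy.optimize import least_squares, brentq
from plant import manip,camera,camera_model
def ray(n,u,v):
    m=camera_model(n); f=240/np.tan(np.radians(m['fov_y']/2))
    d=np.array([(u-m['cx'])/f,(v-m['cy'])/f]); rd=np.hypot(*d)
    r=rd
    for _ in range(20): r=rd/(1+m['k1']*r*r)
    s=d*(r/rd if rd>0 else 1); R,t=map(np.array,(m['R'],m['t']))
    o=-R.T@t; D=R.T@np.array([*s,1]); return o,D/np.linalg.norm(D)
def atz(n,u,v,z):
    o,d=ray(n,u,v); return o+d*(z-o[2])/d[2]
def tri(a,b):
    o1,d1=ray("scene",*a);o2,d2=ray("side",*b)
    A=np.stack([d1,-d2],1); s=np.linalg.lstsq(A,o2-o1,rcond=None)[0]
    p,q=o1+s[0]*d1,o2+s[1]*d2; return (p+q)/2,np.linalg.norm(p-q)
def proj(n,X):
    m=camera_model(n); f=240/np.tan(np.radians(m['fov_y']/2))
    c=np.array(m['R'])@np.array(X)+np.array(m['t']); s=c[:2]/c[2]
    s=s*(1+m['k1']*(s@s)); return s*f+[m['cx'],m['cy']]
def snap(n,name,box=None,k=1):
    im=camera(n)[:,:,::-1]
    if box: x0,y0,x1,y1=box; im=im[y0:y1,x0:x1]
    cv2.imwrite("pics/"+name+".png",cv2.resize(im,None,fx=k,fy=k,interpolation=cv2.INTER_CUBIC))
E
python3 - <<'E'
from h import *
for n,b in(("scene",(200,110,400,400)),("side",(230,130,430,310))):
    im=cv2.imread(f"pics/{n}0.png"); x0,y0,x1,y1=b
    k=2 if n=="scene" else 3
    cv2.imwrite(f"pics/{n}c.png",cv2.resize(im[y0:y1,x0:x1],None,fx=k,fy=k,interpolation=cv2.INTER_CUBIC))
print("ball",tri((346,259),(302,250)),atz("scene",346,259,.12),atz("side",302,250,.12))
print("foot",atz("scene",249,369,.01)); print("ballfoot",atz("scene",346,293,.008),atz("side",303,289,.008))
print("paddle",tri((294,145),(366,161)))
E
```

```text
ball (array([ 0.55673348, -0.04422402,  0.12066365]), np.float64(0.0005436552743189522)) [ 0.55745149 -0.04459203  0.12      ] [ 0.55641787 -0.04360196  0.12      ]
foot [0.54206637 0.21697041 0.01      ]
ballfoot [ 0.55541763 -0.0464943   0.008     ] [ 0.5547282  -0.04580159  0.008     ]
paddle (array([ 0.6870038 , -0.02972259,  0.33080878]), np.float64(0.002672647969797285))
```

View pics/scenec.png

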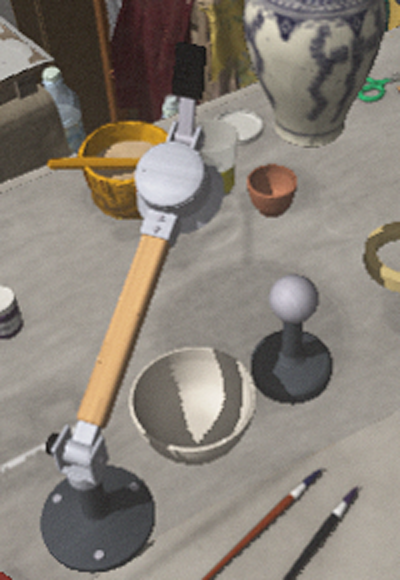

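View pics/sidec.png

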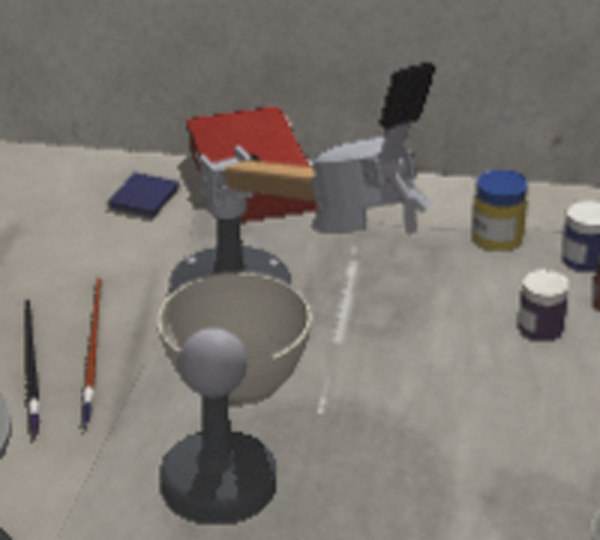

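```bash
cat >> h.py <<'E'
def bpt(p,x,z,y=0):
    px,py,ps,t=p
    h=x*np.cos(t)-z*np.sin(t); zz=.12+x*np.sin(t)+z*np.cos(t)
    return np.array([px+h*np.cos(ps)-y*np.sin(ps),py+h*np.sin(ps)+y*np.cos(ps),zz])
PAD=(.302+.07*np.cos(.8),.018+.07*np.sin(.8))
E
python3 - <<'E'
from h import *
obs=[("scene",(347.5,259),'ball'),("side",(301,250.7),'ball')]
ball=tri((347.2,259),(301.2,250.7)); print(ball); B=ball[0]
def res(p):
    r=[]
    r+=list(proj("scene",bpt(p,.26,.034))-[285,197.5])
    r+=list(proj("scene",bpt(p,*PAD))-[294.5,145])
    r+=list(proj("side",bpt(p,*PAD))-[366.3,162.3])
    r+=list(proj("scene",[p[0],p[1],.012])-[248.7,368])
    r+=list(proj("side",[p[0],p[1],.012])-[306.5,222])
    r.append((np.hypot(p[0]-B[0],p[1]-B[1])-.26)*1000)
    return r
s=least_squares(res,[.54,.215,-1.,.4]); p=s.x; print(p,np.round(s.fun,1))
print("cup",bpt(p,.26,0),"top",bpt(p,.26,.034),"pad",bpt(p,*PAD))
print("target psi",np.arctan2(B[1]-p[1],B[0]-p[0]), np.hypot(*(B[:2]-p[:2])))
print('bowl',atz("scene",296,300,.066),atz("side",308,237,.066))
E
```

```text
(array([ 0.55524111, -0.04624418,  0.12036176]), np.float64(0.0007297809831539119))
[ 0.54216353  0.21471086 -1.03954187  0.43649452] [-0.4 -0.9  1.6 -0.5  1.1 -0.2  1.1 -0.3 -0.6 -0.4  1.3]
cup [0.66153334 0.01156394 0.22991897] top [0.65425124 0.02395682 0.2607311 ] pad [ 0.68859671 -0.03449325  0.33011219]
target psi -1.520723901355905 0.26128252270158686
bowl [0.57670998 0.07184847 0.066     ] [0.55941397 0.07483503 0.066     ]
```

Add to h.py:
```python
from scipy.spatial.transform import Rotation as Ro
def go(pos,yaw,pitch=0):
    """remaining shift (mm, tool axes) and rotvec (deg, tool axes) to target; pitch: tool leaned about its own z"""
    o=manip.observe(); R=Ro.from_euler('xyz',o['eef_rot']); T=Ro.from_euler('xyz',[-np.pi/2,0,yaw])*Ro.from_rotvec([0,0,pitch])
    d=R.inv().apply(np.array(pos)-o['ee_pos'])*1000; rv=np.degrees((R.inv()*T).as_rotvec())
    print("t",round(o['time_s'],2),"pos",np.round(o['ee_pos'],4),"rpy",np.round(o['eef_rot'],3),"F",np.round(o['contact_force'],1),"w",round(o['grip_width'],4))
    print("shift",np.round(d,1),"world",np.round((np.array(pos)-o['ee_pos'])*1000,1),"rot",np.round(rv,2))
    return d,rv
P=[.54216,.21471,-1.0395,.4365]; PSI=-1.5207
```

```text
(no output)
```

Emit:
drive_tool([
  [0,-40,0,0,0,0,100],
  [0,-40,0,0,0,0,100],
  [0,-40,0,0,0,0,100],
  [0,-40,0,0,0,0,100],
  [0,-40,0,0,0,0,100],
])

```text
time_s: 0.57
ee_pos: [0.254, -0.5704, 0.4158]
eef_rot: [-1.571, 0.0, -2.723]
contact_force: [0.1, -0.6, -0.1]
grip_width: 0.0912
```

```bash
python3 -c "
from h import *
go([.602,.113,.40],-1.04)"
```

```text
t 0.57 pos [ 0.254  -0.5704  0.4158] rpy [-1.571  0.    -2.723] F [ 0.1 -0.6 -0.1] w 0.0912
shift [-595.8   16.  -482.9] world [348.  683.4 -15.8] rot [ 1.000e-02 -9.642e+01 -2.000e-02]
```

```bash
cat >> h.py <<'E'
def rows(pos,yaw,n,pitch=0):
    o=manip.observe(); R=Ro.from_euler('xyz',o['eef_rot']); d,rv=go(pos,yaw,pitch)
    w=(np.array(pos)-o['ee_pos'])*1000/n; st=Ro.from_rotvec(np.radians(rv/n))
    for i in range(n):
        print(i,np.round(R.inv().apply(w),1).tolist(),np.round(rv/n,2).tolist()); R=R*st
E
python3 -c "
from h import *
rows([.602,.113,.40],-1.04,20)"
```

```text
t 0.57 pos [ 0.254  -0.5704  0.4158] rpy [-1.571  0.    -2.723] F [ 0.1 -0.6 -0.1] w 0.0912
shift [-595.8   16.  -482.9] world [348.  683.4 -15.8] rot [ 1.000e-02 -9.642e+01 -2.000e-02]
0 [-29.8, 0.8, -24.1] [0.0, -4.82, -0.0]
1 [-31.7, 0.8, -21.6] [0.0, -4.82, -0.0]
2 [-33.4, 0.8, -18.8] [0.0, -4.82, -0.0]
3 [-34.9, 0.8, -15.9] [0.0, -4.82, -0.0]
4 [-36.1, 0.8, -12.9] [0.0, -4.82, -0.0]
5 [-37.1, 0.8, -9.9] [0.0, -4.82, -0.0]
6 [-37.8, 0.8, -6.7] [0.0, -4.82, -0.0]
7 [-38.2, 0.8, -3.5] [0.0, -4.82, -0.0]
8 [-38.3, 0.8, -0.3] [0.0, -4.82, -0.0]
9 [-38.2, 0.8, 2.9] [0.0, -4.82, -0.0]
10 [-37.9, 0.8, 6.1] [0.0, -4.82, -0.0]
11 [-37.2, 0.8, 9.3] [0.0, -4.82, -0.0]
12 [-36.3, 0.8, 12.4] [0.0, -4.82, -0.0]
13 [-35.1, 0.8, 15.4] [0.0, -4.82, -0.0]
14 [-33.7, 0.8, 18.3] [0.0, -4.82, -0.0]
15 [-32.1, 0.8, 21.0] [0.0, -4.82, -0.0]
16 [-30.2, 0.8, 23.7] [0.0, -4.82, -0.0]
17 [-28.1, 0.8, 26.1] [0.0, -4.82, -0.0]
18 [-25.8, 0.8, 28.4] [0.0, -4.82, -0.0]
19 [-23.3, 0.8, 30.5] [0.0, -4.82, -0.0]
```

Emit:
drive_tool([
  [-30,1,-24,0,-4.8,0,100],
  [-32,1,-22,0,-4.8,0,100],
  [-33,1,-19,0,-4.8,0,100],
  [-35,1,-16,0,-4.8,0,100],
  [-36,1,-13,0,-4.8,0,100],
])

```text
time_s: 0.98
ee_pos: [0.3414, -0.3979, 0.4087]
eef_rot: [-1.571, 0.0, -2.3]
contact_force: [1.2, -0.7, 0.8]
grip_width: 0.091
```

Emit:
drive_tool([
  [-37,1,-10,0,-4.8,0,100],
  [-38,1,-7,0,-4.8,0,100],
  [-38,1,-3,0,-4.8,0,100],
  [-38,1,0,0,-4.8,0,100],
  [-38,1,3,0,-4.8,0,100],
])

```text
time_s: 1.4
ee_pos: [0.4291, -0.2279, 0.4038]
eef_rot: [-1.571, 0.0, -1.881]
contact_force: [0.9, -0.5, -0.0]
grip_width: 0.0914
```

Emit:
drive_tool([
  [-38,0,6,0,-4.8,0,100],
  [-37,0,9,0,-4.8,0,100],
  [-36,0,12,0,-4.8,0,100],
  [-35,0,15,0,-4.8,0,100],
  [-34,0,18,0,-4.8,0,100],
])

```text
time_s: 1.82
ee_pos: [0.5153, -0.0574, 0.4039]
eef_rot: [-1.571, 0.0, -1.462]
contact_force: [0.6, -0.7, 0.6]
grip_width: 0.0915
```

```bash
python3 -c "
from h import *
rows([.602,.113,.38],-1.04,5)"
```

```text
t 1.82 pos [ 0.5153 -0.0574  0.4039] rpy [-1.571  0.    -1.462] F [ 0.6 -0.7  0.6] w 0.0915
shift [-160.    23.8  104.7] world [ 86.7 170.4 -23.9] rot [ 1.000e-02 -2.418e+01 -0.000e+00]
0 [-32.0, 4.8, 20.9] [0.0, -4.84, -0.0]
1 [-30.1, 4.8, 23.6] [0.0, -4.84, -0.0]
2 [-28.0, 4.8, 26.0] [0.0, -4.84, -0.0]
3 [-25.7, 4.8, 28.3] [0.0, -4.84, -0.0]
4 [-23.3, 4.8, 30.3] [0.0, -4.84, -0.0]
```

Emit:
drive_tool([
  [-32,5,21,0,-4.8,0,100],
  [-30,5,24,0,-4.8,0,100],
  [-28,5,26,0,-4.8,0,100],
  [-26,5,28,0,-4.8,0,100],
  [-23,5,30,0,-4.8,0,100],
])

```text
time_s: 2.23
ee_pos: [0.6029, 0.1124, 0.3785]
eef_rot: [-1.571, 0.0, -1.043]
contact_force: [0.5, -1.7, -0.2]
grip_width: 0.0915
```

Emit:
drive_tool([
  [0,20,0,0,0,0,100],
  [0,20,0,0,0,0,100],
  [0,0,0,0,0,0,100],
])

```text
time_s: 2.48
ee_pos: [0.601, 0.1109, 0.3348]
eef_rot: [-1.577, 0.003, -1.046]
contact_force: [-0.5, -0.8, -0.8]
grip_width: 0.0912
```

```bash
python3 -c "
from h import *
rows([.602,.113,.16],-1.04,5)
snap('wrist','w1');snap('side','s1',(200,100,460,300),3)
"
```

```text
t 2.48 pos [0.601  0.1109 0.3348] rpy [-1.577  0.003 -1.046] F [-0.5 -0.8 -0.8] w 0.0912
shift [ -0.9 174.8   2.9] world [   1.     2.1 -174.8] rot [ 0.33 -0.35 -0.15]
0 [-0.2, 35.0, 0.6] [0.07, -0.07, -0.03]
1 [-0.2, 35.0, 0.5] [0.07, -0.07, -0.03]
2 [-0.2, 35.0, 0.5] [0.07, -0.07, -0.03]
3 [-0.2, 35.0, 0.5] [0.07, -0.07, -0.03]
4 [-0.2, 35.0, 0.4] [0.07, -0.07, -0.03]
```

View pics/w1.png

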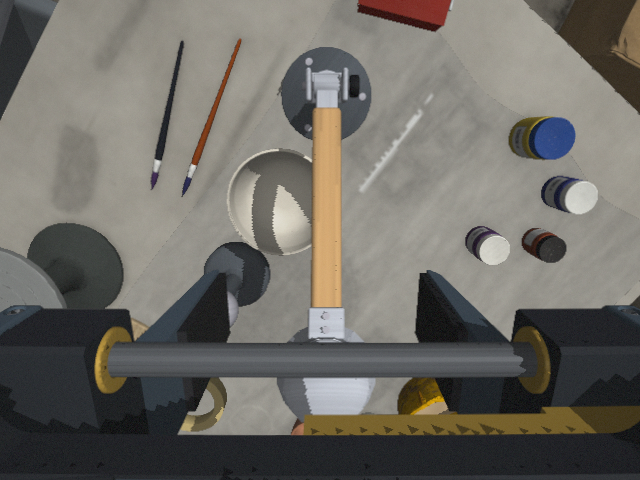

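View pics/s1.png

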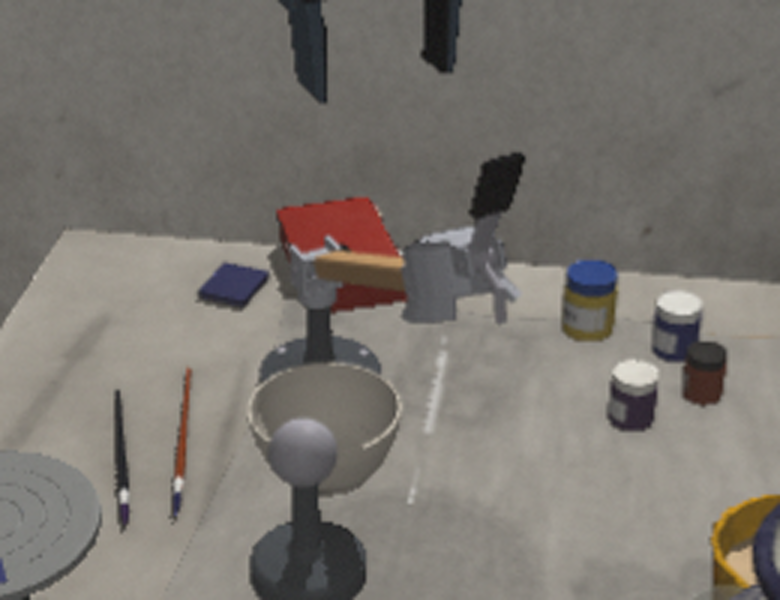

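The wrist picture shows the bar centred between the fingers at column 327 and parallel to the tool's x axis. The cup is clear beyond them, at row 370, so I'll go down and straddle the bar.

Emit:
drive_tool([
  [0,30,1,0,0,0,100],
  [0,30,1,0,0,0,100],
  [0,30,1,0,0,0,100],
  [0,30,0,0,0,0,100],
  [0,20,0,0,0,0,100],
])

```text
time_s: 3.0
ee_pos: [0.6051, 0.1113, 0.1981]
eef_rot: [-1.571, 0.0, -1.048]
contact_force: [1.0, -0.7, -0.8]
grip_width: 0.0914
```

Emit:
drive_tool([
  [0,15,0,0,0,0,100],
  [0,15,0,0,0,0,100],
  [0,6,0,0,0,0,100],
  [0,0,0,0,0,0,45],
  [0,0,0,0,0,0,45],
])

```text
time_s: 3.42
ee_pos: [0.6059, 0.1116, 0.1642]
eef_rot: [-1.57, -0.001, -1.048]
contact_force: [0.1, -0.5, 1.4]
grip_width: 0.0805
```

Emit:
drive_tool([
  [0,0,0,0,0,0,45],
  [0,0,0,0,0,0,45],
])

```text
time_s: 3.58
ee_pos: [0.6058, 0.1118, 0.1642]
eef_rot: [-1.569, -0.001, -1.047]
contact_force: [0.4, -0.1, -0.2]
grip_width: 0.0675
```

```bash
python3 -c "
from h import *
rows([.602,.113,.16],-1.04,1)
snap('wrist','w2')
snap('scene','c2',(200,110,400,400),2)
"
```

```text
t 3.58 pos [0.6058 0.1118 0.1642] rpy [-1.569e+00 -1.000e-03 -1.047e+00] F [ 0.4 -0.1 -0.2] w 0.0675
shift [-2.9  4.2 -2.8] world [-3.8  1.2 -4.2] rot [-0.1  -0.42  0.05]
0 [-2.9, 4.2, -2.8] [-0.1, -0.42, 0.05]
```

View pics/w2.png

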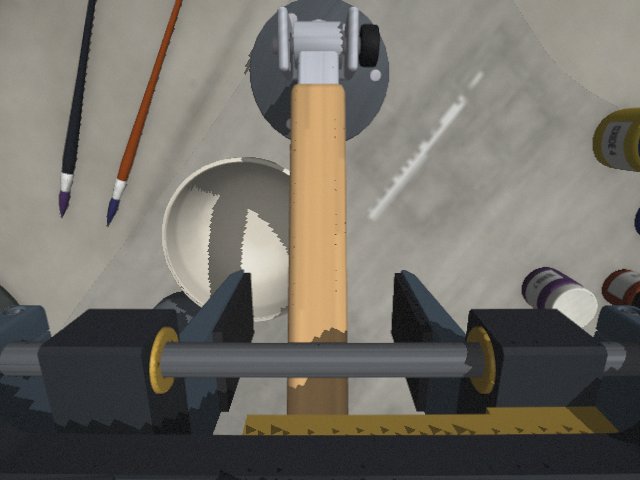

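View pics/c2.png

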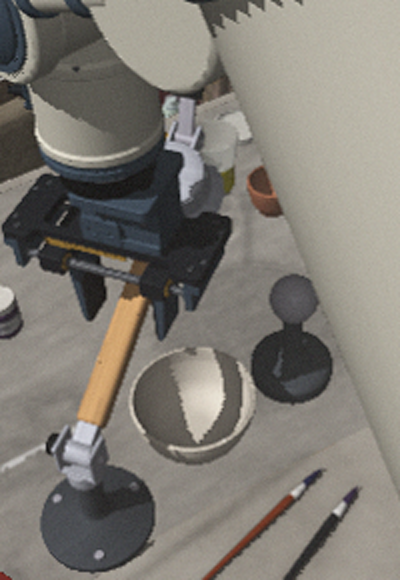

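The bar is straddled, with the fingers on both sides of it and the bowl clear of them. I'll narrow the fingers, then sweep along the arc.

Emit:
drive_tool([
  [0,0,-1,0,0,0,36],
  [0,0,-1,0,0,0,36],
  [0,0,-1,0,0.4,0,36],
  [0,0,0,0,0,0,36],
  [0,0,0,0,0,0,36],
])

```text
time_s: 4.1
ee_pos: [0.6025, 0.1103, 0.1629]
eef_rot: [-1.571, 0.0, -1.054]
contact_force: [-1.4, -0.1, -0.8]
grip_width: 0.0329
```

Emit:
drive_tool([
  [0,0,-5,0,2.3,0,36],
  [0,0,-5,0,2.3,0,36],
  [0,0,-5,0,2.3,0,36],
  [0,0,-5,0,2.3,0,36],
  [0,0,-5,0,2.3,0,36],
])

```text
time_s: 4.52
ee_pos: [0.5799, 0.0998, 0.1629]
eef_rot: [-1.57, 0.0, -1.257]
contact_force: [-0.3, 1.5, -0.4]
grip_width: 0.0327
```

```bash
python3 -c "
from h import *
rows([.5482,.0938,.16],-1.521,6)
"
```

```text
t 4.52 pos [0.5799 0.0998 0.1629] rpy [-1.57   0.    -1.257] F [-0.3  1.5 -0.4] w 0.0327
shift [ -4.1   2.9 -32. ] world [-31.7  -6.   -2.9] rot [-2.000e-02  1.513e+01 -1.000e-02]
0 [-0.7, 0.5, -5.3] [-0.0, 2.52, -0.0]
1 [-0.4, 0.5, -5.4] [-0.0, 2.52, -0.0]
2 [-0.2, 0.5, -5.4] [-0.0, 2.52, -0.0]
3 [0.0, 0.5, -5.4] [-0.0, 2.52, -0.0]
4 [0.3, 0.5, -5.4] [-0.0, 2.52, -0.0]
5 [0.5, 0.5, -5.3] [-0.0, 2.52, -0.0]
```

Emit:
drive_tool([
  [-0.5,0,-5.5,0,2.5,0,36],
  [-0.5,0,-5.5,0,2.5,0,36],
  [0,0,-5.5,0,2.5,0,36],
  [0,0,-5.5,0,2.5,0,36],
  [0,0,-5,0,2.5,0,36],
])

```text
time_s: 4.93
ee_pos: [0.5533, 0.0946, 0.163]
eef_rot: [-1.57, 0.0, -1.475]
contact_force: [0.8, 1.6, 0.5]
grip_width: 0.0327
```

Emit:
drive_tool([
  [0,0,-5,0,2.5,0,36],
  [0,0,0,0,0,0,36],
  [0,0,0,0,0,0,36],
])

```text
time_s: 5.18
ee_pos: [0.5485, 0.0941, 0.163]
eef_rot: [-1.571, 0.0, -1.515]
contact_force: [-0.7, -0.7, 0.1]
grip_width: 0.0326
```

```bash
python3 -c "
from h import *
rows([.5482,.0938,.16],-1.521,1)
snap('side','s3',(200,100,460,300),3)
snap('wrist','w3');snap('scene','c3',(200,110,400,400),2)
"
```

```text
t 5.18 pos [0.5485 0.0941 0.163 ] rpy [-1.571  0.    -1.515] F [-0.7 -0.7  0.1] w 0.0326
shift [ 0.3  3.  -0.3] world [-0.3 -0.3 -3. ] rot [-0.01  0.32 -0.  ]
0 [0.3, 3.0, -0.3] [-0.01, 0.32, -0.0]
```

View pics/s3.png

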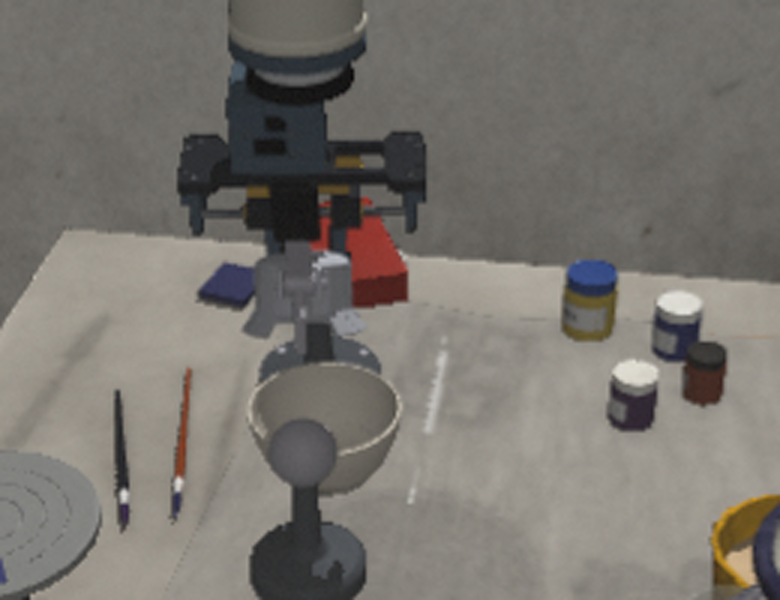

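View pics/w3.png

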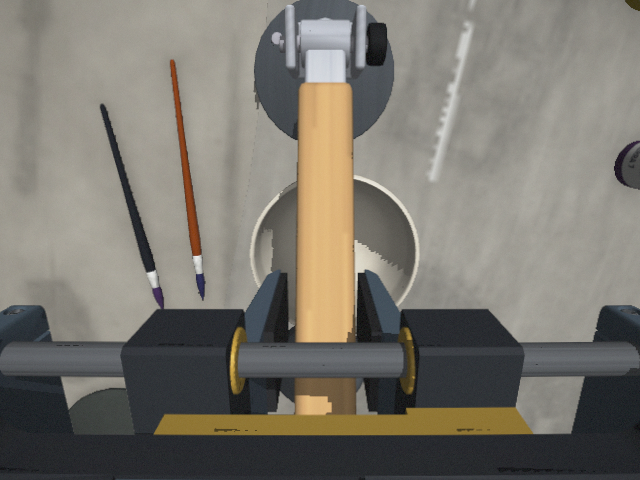

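The bar lags slightly inside the fingers: its centre is at column 326 against 322 for the jaws. Closing the fingers will centre it, and then I'll release and lift.

Emit:
drive_tool([
  [0,0,0,0,0.3,0,22],
  [0,0,0,0,0,0,22],
  [0,0,0,0,0,0,22],
  [0,0,0,0,0,0,22],
])

```text
time_s: 5.67
ee_pos: [0.5488, 0.0942, 0.1629]
eef_rot: [-1.57, 0.0, -1.522]
contact_force: [2.9, 0.8, -2.3]
grip_width: 0.0258
```

```bash
python3 -c "
from h import *
rows([.5482,.0938,.16],-1.521,1)
snap('wrist','w4')
"
```

```text
t 5.67 pos [0.5488 0.0942 0.1629] rpy [-1.57   0.    -1.522] F [ 2.9  0.8 -2.3] w 0.0258
shift [ 0.3  2.9 -0.7] world [-0.6 -0.4 -2.9] rot [-0.04 -0.06 -0.  ]
0 [0.3, 2.9, -0.7] [-0.04, -0.06, -0.0]
```

View pics/w4.png

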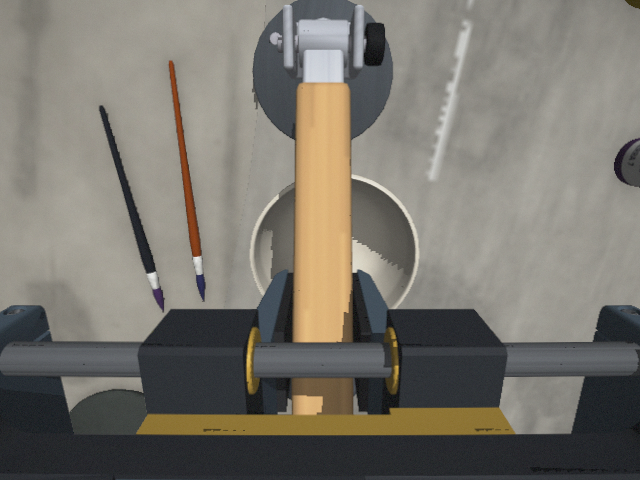

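Emit:
drive_tool([
  [0,0,0,0,0,0,60],
  [0,0,0,0,0,0,60],
  [0,0,0,0,0,0,60],
  [0,-10,0,0,0,0,60],
  [0,-30,0,0,0,0,60],
])

```text
time_s: 6.13
ee_pos: [0.5462, 0.094, 0.2006]
eef_rot: [-1.577, -0.0, -1.522]
contact_force: [-0.1, 0.5, -0.2]
grip_width: 0.0538
```

Emit:
drive_tool([
  [0,-40,0,0,0,0,0],
  [0,-40,0,0,0,0,0],
  [0,-40,0,0,0,0,0],
  [0,-40,0,0,0,0,0],
  [0,-20,0,0,0,0,0],
])

```text
time_s: 6.55
ee_pos: [0.5489, 0.0942, 0.3889]
eef_rot: [-1.565, 0.0, -1.522]
contact_force: [0.8, -0.7, 0.1]
grip_width: 0.0242
```

Emit:
drive_tool([
  [0,0,0,0,0,0,0],
  [0,0,0,0,0,0,0],
])

```text
time_s: 6.72
ee_pos: [0.5486, 0.0942, 0.3847]
eef_rot: [-1.568, 0.0, -1.522]
contact_force: [-0.7, -0.1, -0.8]
grip_width: 0.0108
```

```bash
python3 -c "
from h import *
go([.5482,.0938,.16],-1.521)
snap('side','s5',(230,130,430,310),3)
snap('wrist','w5');snap('scene','c5',(200,110,400,400),2)
"
```

```text
t 6.72 pos [0.5486 0.0942 0.3847] rpy [-1.568  0.    -1.522] F [-0.7 -0.1 -0.8] w 0.0108
shift [  0.4 224.7  -1. ] world [  -0.4   -0.4 -224.7] rot [-0.15 -0.05 -0.  ]
```

View pics/s5.png

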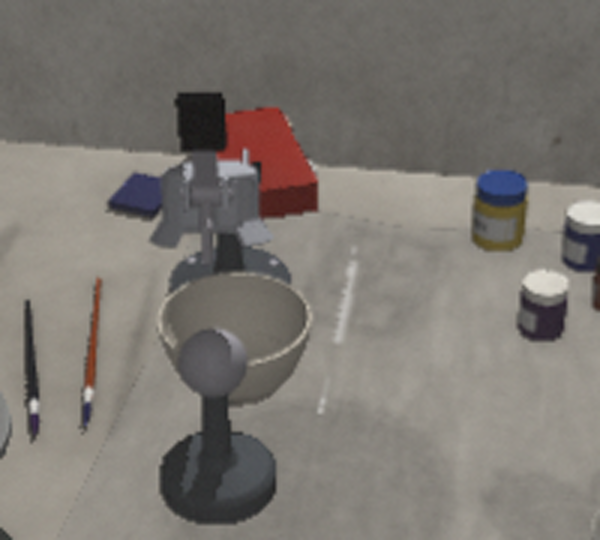

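View pics/w5.png

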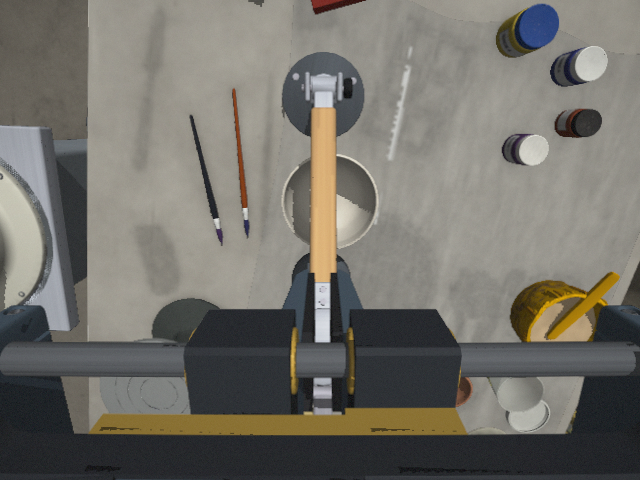

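View pics/c5.png

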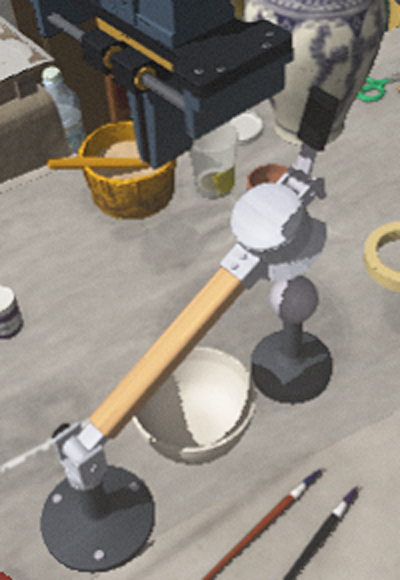

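In the side picture the paddle is centred at about (297,170). In the scene picture the cup top is at about (335,218) and the paddle at (359,169). I'll check the swivel angle against the ball.

Run:
```python
from h import *
obs=[("scene",PAD,(359,169)),("side",PAD,(297,170.3)),("scene",(.26,.034),(335,218))]
f=lambda q:np.concatenate([proj(n,bpt([.54216,.21471,*q],*b))-o for n,b,o in obs])
s=least_squares(f,[-1.52,.43]); print(s.x,np.round(s.fun,1))
def g(q):
    p=q; r=[proj(n,bpt(p,*b))-o for n,b,o in obs]+[proj("scene",[p[0],p[1],.012])-[248.7,368],proj("side",[p[0],p[1],.012])-[306.5,222]]
    return np.concatenate(r)
s=least_squares(g,[.542,.2147,-1.52,.43]); print(s.x,np.round(s.fun,1))
p=s.x.copy();p[3]=0; print("cup seated",bpt(p,.26,0))
# ball directly by circle detection
for n,b in(("scene",(325,235,370,275)),("side",(280,228,322,272))):
    im=cv2.imread(f"pics/{n}0.png"); x0,y0,x1,y1=b
    g_=cv2.GaussianBlur(cv2.cvtColor(cv2.resize(im[y0:y1,x0:x1],None,fx=6,fy=6,interpolation=cv2.INTER_CUBIC),cv2.COLOR_BGR2GRAY),(7,7),0)
    c=cv2.HoughCircles(g_,cv2.HOUGH_GRADIENT,1,100,param1=60,param2=15,minRadius=45,maxRadius=90)
    print(n,None if c is None else (c[0,0,:2]/6+[x0,y0],c[0,0,2]/6))
```

```text
[-1.51825686  0.441327  ] [ 2.4 -0.8 -0.   0.3 -2.1 -0.9]
[ 0.5426494   0.21617332 -1.52108678  0.43981317] [ 2.1 -0.3 -0.1  0.2 -2.6 -0.4  0.3  0.  -0.4 -0.7]
cup seated [ 0.55556856 -0.04350551  0.12      ]
scene None
side (array([295.25, 237.75]), np.float32(11.7))
```

The swivel is within about 0.003 rad of the ball's bearing, which is under 1 mm at the cup. Next I'll move over the cup top with the fingers closed.

Emit:
drive_tool([
  [25,0,0,0,0,0,0],
  [25,0,0,0,0,0,0],
  [25,0,0,0,0,0,0],
  [20,0,0,0,0,0,0],
  [0,0,0,0,0,0,0],
])

```text
time_s: 7.28
ee_pos: [0.5527, -0.0037, 0.3817]
eef_rot: [-1.573, -0.001, -1.524]
contact_force: [0.6, 0.3, -0.6]
grip_width: 0.0003
```

Emit:
drive_tool([
  [0,30,0,0,0,0,0],
  [0,30,0,0,0,0,0],
  [0,30,0,0,0,0,0],
  [0,15,0,0,0,0,0],
  [0,5,0,0,0,0,0],
])

```text
time_s: 7.7
ee_pos: [0.5511, -0.0001, 0.2694]
eef_rot: [-1.577, 0.001, -1.522]
contact_force: [0.3, 0.3, -1.1]
grip_width: 0.0005
```

```bash
cat >> h.py <<'E'
C=[.5424,.2153,-1.5207]
def at(h,z,yaw=C[2],n=1): rows([C[0]+h*np.cos(C[2]),C[1]+h*np.sin(C[2]),z],yaw,n)
E
python3 -c "
from h import *
at(.216,.2594)
snap('side','s6',(230,130,430,310),3)
snap('scene','c6',(200,110,400,400),2)
"
```

```text
t 7.7 pos [ 5.511e-01 -1.000e-04  2.694e-01] rpy [-1.577e+00  1.000e-03 -1.522e+00] F [ 0.3  0.3 -1.1] w 0.0005
shift [ 0.4 10.   2.2] world [  2.1  -0.3 -10. ] rot [ 0.34 -0.07 -0.06]
0 [0.4, 10.0, 2.2] [0.34, -0.07, -0.06]
```

View pics/s6.png

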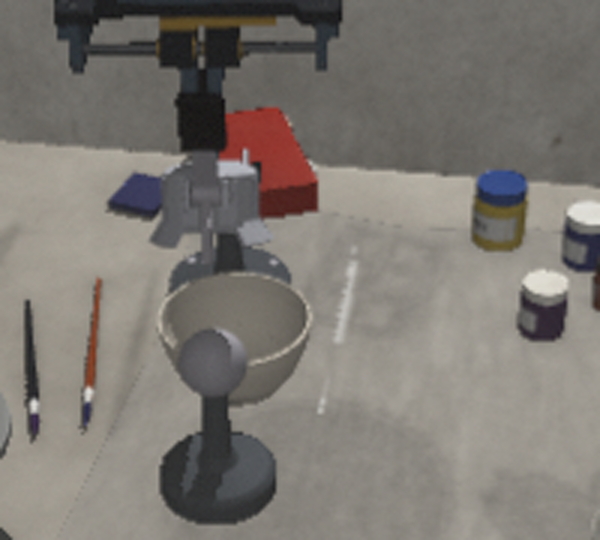

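View pics/c6.png

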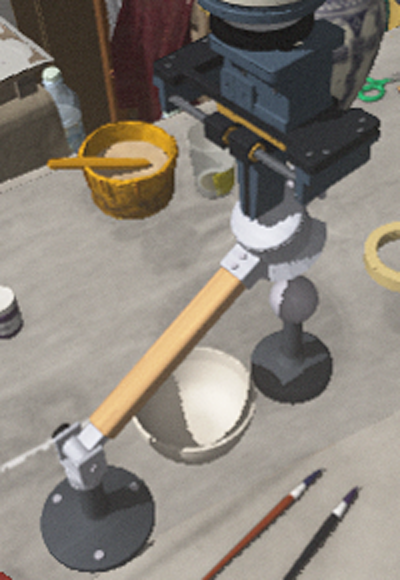

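Emit:
drive_tool([
  [0,5,1,0,0,0,0],
  [1,5,1,0,0,0,0],
  [4,8,0,0,0,0,0],
  [4,8,0,0,0,0,0],
  [4,8,0,0,0,0,0],
])

```text
time_s: 8.22
ee_pos: [0.5559, -0.0142, 0.2385]
eef_rot: [-1.57, -0.0, -1.522]
contact_force: [0.7, -0.5, 2.2]
grip_width: 0.0002
```

```bash
python3 -c "
from h import *
at(.2432,.204,n=4)
snap('scene','c7',(200,110,400,400),2)
"
```

```text
t 8.22 pos [ 0.5559 -0.0142  0.2385] rpy [-1.57  -0.    -1.522] F [ 0.7 -0.5  2.2] w 0.0002
shift [13.3 34.5 -2. ] world [ -1.4 -13.4 -34.5] rot [-0.04 -0.08  0.02]
0 [3.3, 8.6, -0.5] [-0.01, -0.02, 0.0]
1 [3.3, 8.6, -0.5] [-0.01, -0.02, 0.0]
2 [3.3, 8.6, -0.5] [-0.01, -0.02, 0.0]
3 [3.3, 8.6, -0.5] [-0.01, -0.02, 0.0]
```

View pics/c7.png

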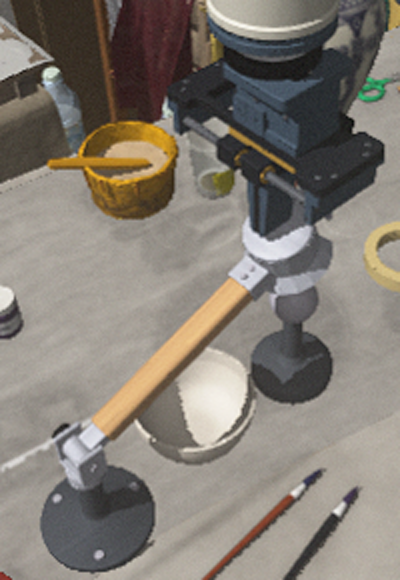

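The bar is coming down, with the cup at crop (285,245) over the ball at (296,298), and the force is about 2 N. I'll continue.

Emit:
drive_tool([
  [3,8,-1,0,0,0,0],
  [3,8,-1,0,0,0,0],
  [3,8,0,0,0,0,0],
  [3,8,0,0,0,0,0],
  [2,6,0,0,0,0,0],
])

```text
time_s: 8.68
ee_pos: [0.5541, -0.028, 0.1998]
eef_rot: [-1.571, 0.0, -1.522]
contact_force: [0.5, -0.6, 1.6]
grip_width: 0.0004
```

```bash
python3 -c "
from h import *
at(.2503,.1793,n=3)
snap('scene','c8',(200,110,400,400),2)
snap('side','s8',(230,130,430,310),3)
"
```

```text
t 8.68 pos [ 0.5541 -0.028   0.1998] rpy [-1.571  0.    -1.522] F [ 0.5 -0.6  1.6] w 0.0004
shift [ 6.7 20.5  0.5] world [  0.8  -6.6 -20.5] rot [ 0.04 -0.08 -0.01]
0 [2.2, 6.8, 0.2] [0.01, -0.03, -0.0]
1 [2.2, 6.8, 0.2] [0.01, -0.03, -0.0]
2 [2.2, 6.8, 0.2] [0.01, -0.03, -0.0]
```

View pics/c8.png

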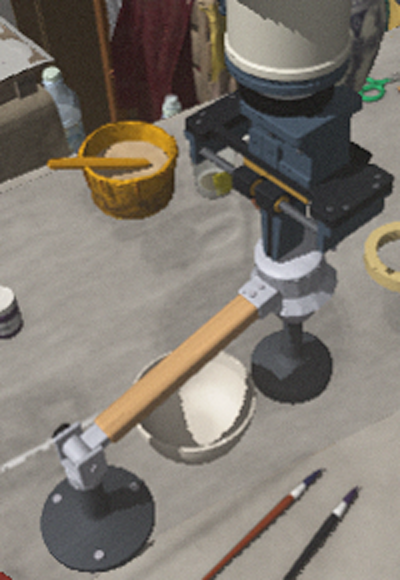

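View pics/s8.png

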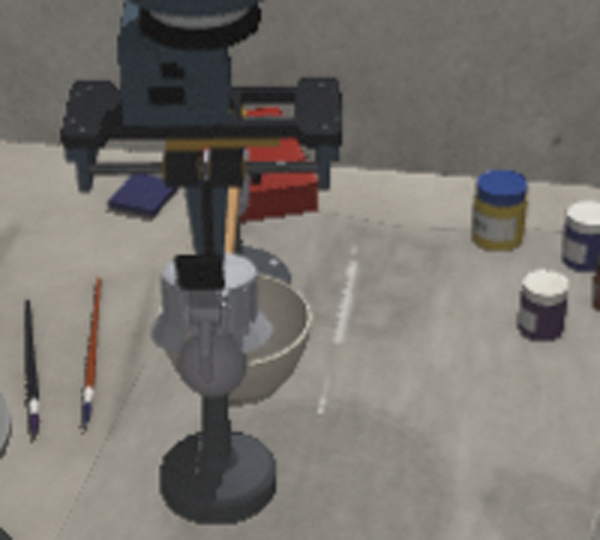

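In the side picture the cup (209) is lined up over the ball (213), so I'll lower it more slowly from here.

Emit:
drive_tool([
  [2,5,0,0,0,0,0],
  [2,5,0,0,0,0,0],
  [2,5,0,0,0,0,0],
  [1,5,0,0,0,0,0],
  [1,5,0,0,0,0,0],
])

```text
time_s: 9.2
ee_pos: [0.5549, -0.036, 0.1755]
eef_rot: [-1.571, -0.0, -1.522]
contact_force: [0.2, -1.1, 1.9]
grip_width: 0.0003
```

Emit:
drive_tool([
  [1,4,0,0,0,0,0],
  [1,4,0,0,0,0,0],
  [1,3,0,0,0,0,0],
  [0,3,0,0,0,0,0],
])

```text
time_s: 9.53
ee_pos: [0.5549, -0.0389, 0.1616]
eef_rot: [-1.571, -0.0, -1.522]
contact_force: [-0.2, -1.3, 2.7]
grip_width: 0.0003
```

```bash
python3 -c "
from h import *
at(.255,.154,n=3)
snap('scene','c9',(200,110,400,400),2)
snap('side','s9',(230,130,430,310),3)
"
```

```text
t 9.53 pos [ 0.5549 -0.0389  0.1616] rpy [-1.571 -0.    -1.522] F [-0.2 -1.3  2.7] w 0.0003
shift [0.5 7.6 0.2] world [ 0.3 -0.4 -7.6] rot [ 0.   -0.08  0.01]
0 [0.2, 2.5, 0.1] [0.0, -0.03, 0.0]
1 [0.2, 2.5, 0.1] [0.0, -0.03, 0.0]
2 [0.2, 2.5, 0.1] [0.0, -0.03, 0.0]
```

View pics/c9.png

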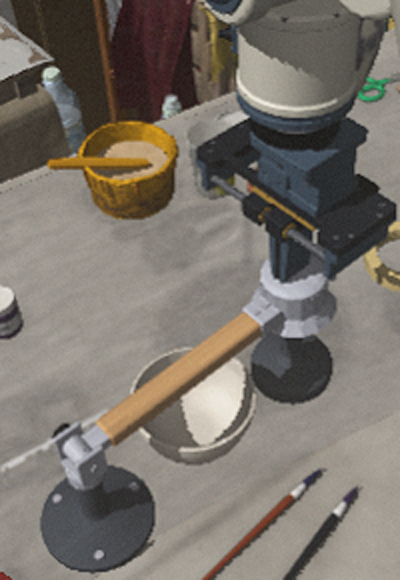

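View pics/s9.png

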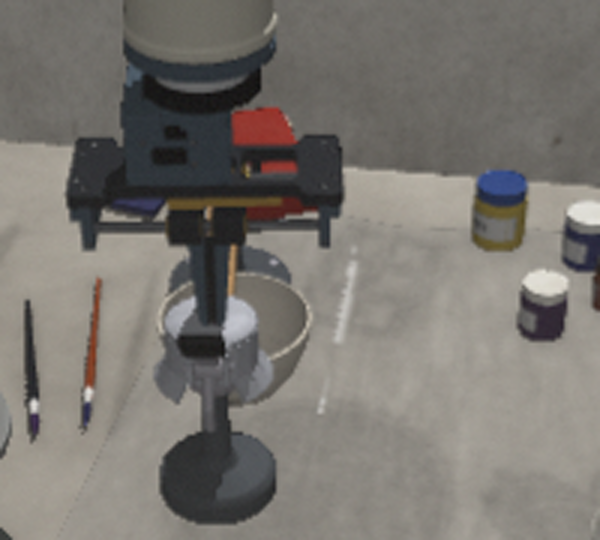

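The cup is nearly over the ball, which is now hidden inside it, and the post foot is at the same pixels as before. I'll press the last few millimetres.

Emit:
drive_tool([
  [0,3,0,0,0,0,0],
  [0,2,0,0,0,0,0],
  [0,2,0,0,0,0,0],
  [0,0,0,0,0,0,0],
])

```text
time_s: 9.97
ee_pos: [0.5548, -0.0387, 0.1546]
eef_rot: [-1.571, 0.0, -1.522]
contact_force: [0.6, -1.0, 1.1]
grip_width: 0.0002
```

Emit:
drive_tool([
  [0,1,0,0,0,0,0],
  [0,1,0,0,0,0,0],
  [0,0,0,0,0,0,0],
  [0,0,0,0,0,0,0],
])

```text
time_s: 10.3
ee_pos: [0.5551, -0.0388, 0.1537]
eef_rot: [-1.57, -0.0, -1.522]
contact_force: [-3.9, -1.0, 13.1]
grip_width: 0.0005
```

Emit:
drive_tool([
  [0,1,0,0,0,0,0],
  [0,0,0,0,0,0,0],
  [0,0,0,0,0,0,0],
])

```text
time_s: 10.55
ee_pos: [0.5552, -0.0388, 0.1534]
eef_rot: [-1.569, -0.0, -1.522]
contact_force: [-6.4, 0.8, 26.7]
grip_width: 0.0008
```

Emit:
drive_tool([
  [0,-20,0,0,0,0,0],
  [0,-40,0,0,0,0,0],
  [0,-40,0,0,0,0,0],
  [0,-30,0,0,0,0,0],
  [0,0,0,0,0,0,0],
])

```text
time_s: 10.97
ee_pos: [0.5573, -0.039, 0.2881]
eef_rot: [-1.562, -0.002, -1.522]
contact_force: [0.1, -0.6, 0.1]
grip_width: 0.0005
```

```bash
python3 -c "
from h import *
at(.321,.20,n=1)
snap('scene','c10',(200,110,400,400),2)
snap('side','s10',(230,130,430,310),3)
snap('wrist','w10')
for n in('scene','side'):
  for nm,b in(('pad',PAD),('top',(.26,.034))):
    q=proj(n,bpt([*C,0],*b)); o=np.array([200,110]) if n=='scene' else np.array([230,130]); k=2 if n=='scene' else 3
    print(n,nm,'crop',np.round((q-o)*k,1))
"
```

```text
t 10.97 pos [ 0.5573 -0.039   0.2881] rpy [-1.562 -0.002 -1.522] F [ 0.1 -0.6  0.1] w 0.0005
shift [66.1 88.2 -2.9] world [  1.1 -66.3 -88.1] rot [-0.51 -0.07  0.1 ]
0 [66.1, 88.2, -2.9] [-0.51, -0.07, 0.1]
scene pad crop [358.8 206.6]
scene top crop [294.1 276.2]
side pad crop [206.3 365.3]
side top crop [212.7 322.8]
```

View pics/c10.png

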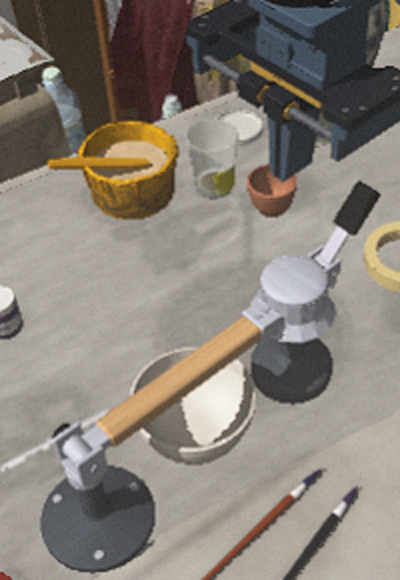

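View pics/s10.png

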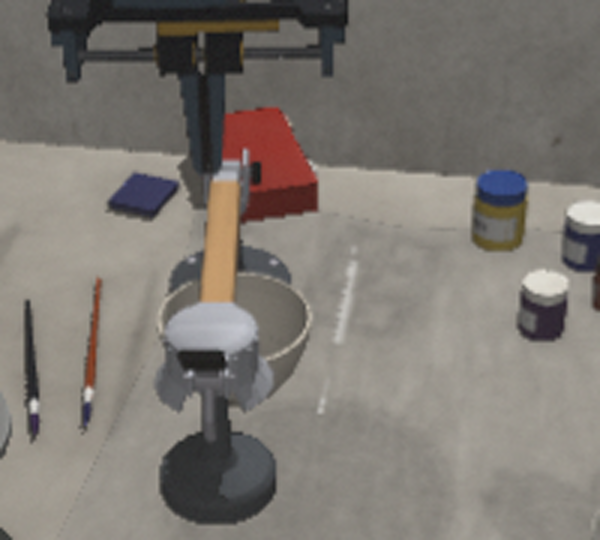

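The cup is seated: the paddle is at (357,207) against a predicted (359,207), and the cup top at (294,278) against (294,276). The post and bowl haven't moved. Next is the lever.

Emit:
drive_tool([
  [22,0,-1,0,0,0,0],
  [22,0,0,0,0,0,0],
  [22,0,0,0,0,0,0],
  [0,30,0,0,0,0,0],
  [0,30,0,0,0,0,0],
])

```text
time_s: 11.53
ee_pos: [0.5573, -0.1059, 0.2207]
eef_rot: [-1.57, -0.0, -1.524]
contact_force: [0.2, 0.4, -0.6]
grip_width: 0.0004
```

Emit:
drive_tool([
  [0,15,0,0,0,0,0],
  [0,10,0,0,0,0,0],
  [0,0,0,0,0,0,0],
])

```text
time_s: 11.78
ee_pos: [0.5555, -0.1042, 0.194]
eef_rot: [-1.576, 0.002, -1.522]
contact_force: [0.1, -0.7, -0.8]
grip_width: 0.0004
```

```bash
python3 -c "
from h import *
at(.321,.174,n=3)
snap('scene','c11',(200,110,400,400),2)
"
```

```text
t 11.78 pos [ 0.5555 -0.1042  0.194 ] rpy [-1.576  0.002 -1.522] F [ 0.1 -0.7 -0.8] w 0.0004
shift [ 1.3 20.   3. ] world [  3.   -1.1 -20. ] rot [ 0.28 -0.07 -0.1 ]
0 [0.4, 6.7, 1.0] [0.09, -0.02, -0.03]
1 [0.4, 6.7, 1.0] [0.09, -0.02, -0.03]
2 [0.4, 6.7, 1.0] [0.09, -0.02, -0.03]
```

View pics/c11.png

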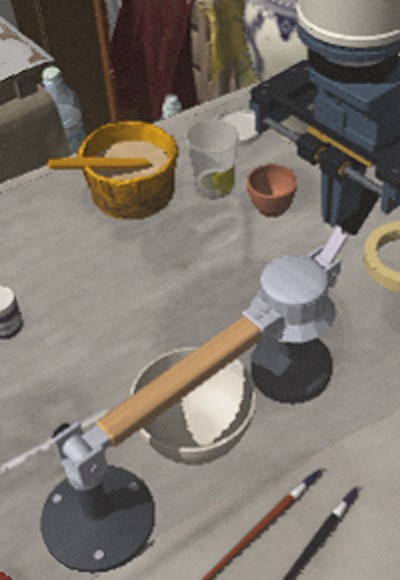

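The fingertips are just above the root of the paddle, at crop (340,230). I'll start pressing along the lever's arc.

Emit:
drive_tool([
  [0,7,1,0,0,0,0],
  [0,6,1,0,0,0,0],
  [0,5,0,0,0,0,0],
  [1,2,0,0,0,0,0],
])

```text
time_s: 12.17
ee_pos: [0.5594, -0.1055, 0.1767]
eef_rot: [-1.57, -0.0, -1.522]
contact_force: [0.5, 0.5, 4.1]
grip_width: 0.0006
```

Emit:
drive_tool([
  [4,4,0,0,0,0,0],
  [4,4,0,0,0,0,0],
  [4,4,0,0,0,0,0],
  [4,4,0,0,0,0,0],
])

```text
time_s: 12.5
ee_pos: [0.5598, -0.122, 0.1605]
eef_rot: [-1.571, 0.0, -1.522]
contact_force: [0.5, 2.6, 2.0]
grip_width: 0.0004
```

```bash
python3 -c "
from h import *
at(.343,.1495,n=3)
snap('scene','c12',(200,110,400,400),2)
"
```

```text
t 12.5 pos [ 0.5598 -0.122   0.1605] rpy [-1.571  0.    -1.522] F [0.5 2.6 2. ] w 0.0004
shift [ 5.3 11.  -0.5] world [ -0.3  -5.3 -11. ] rot [ 0.01 -0.08 -0.01]
0 [1.8, 3.7, -0.2] [0.0, -0.03, -0.0]
1 [1.8, 3.7, -0.2] [0.0, -0.03, -0.0]
2 [1.8, 3.7, -0.2] [0.0, -0.03, -0.0]
```

View pics/c12.png

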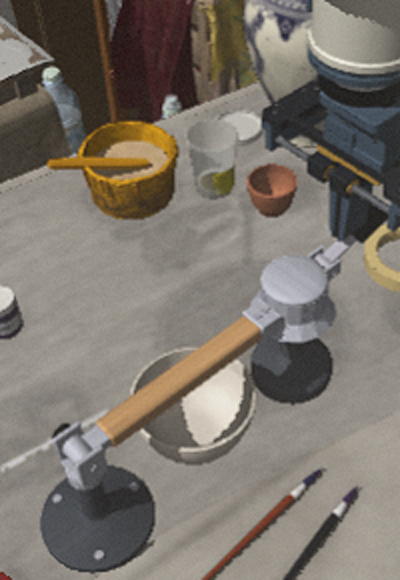

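The lever is going down (4 N, then 2 N) and the cup is still seated, so I'll carry on.

Emit:
drive_tool([
  [2,4,0,0,0,0,0],
  [2,4,0,0,0,0,0],
  [2,4,0,0,0,0,0],
  [2,4,0,0,0,0,0],
])

```text
time_s: 12.88
ee_pos: [0.5604, -0.1295, 0.1447]
eef_rot: [-1.571, 0.001, -1.522]
contact_force: [-3.8, 20.1, 37.7]
grip_width: 0.0006
```

Emit:
drive_tool([
  [1,3,0,0,0,0,0],
  [0,2,0,0,0,0,0],
  [0,1,0,0,0,0,0],
  [0,0,0,0,0,0,0],
])

```text
time_s: 13.22
ee_pos: [0.5614, -0.1295, 0.1432]
eef_rot: [-1.566, 0.0, -1.522]
contact_force: [-18.5, 20.2, 78.3]
grip_width: 0.0004
```

```bash
python3 -c "
from h import *
at(.348,.138,n=1)
snap('side','s13',(230,130,430,310),3)
snap('scene','c13',(200,110,400,400),2)
"
```

```text
t 13.22 pos [ 0.5614 -0.1295  0.1432] rpy [-1.566  0.    -1.522] F [-18.5  20.2  78.3] w 0.0004
shift [ 2.7  5.2 -1.7] world [-1.6 -2.8 -5.2] rot [-0.25 -0.06 -0.02]
0 [2.7, 5.2, -1.7] [-0.25, -0.06, -0.02]
```

View pics/s13.png

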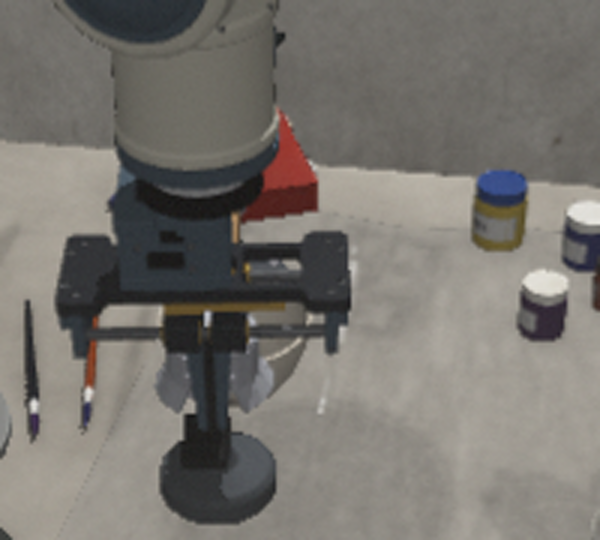

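The force is high (78 N). I'll back off straight away and look.

Emit:
drive_tool([
  [0,-5,0,0,0,0,0],
  [0,-20,0,0,0,0,0],
  [0,-40,0,0,0,0,0],
  [0,-40,0,0,0,0,0],
  [0,-20,0,0,0,0,0],
])

```text
time_s: 13.73
ee_pos: [0.5615, -0.1312, 0.2681]
eef_rot: [-1.567, -0.002, -1.522]
contact_force: [0.8, 0.2, 0.6]
grip_width: 0.0002
```

```bash
python3 -c "
from h import *
at(.348,.138,n=1)
snap('scene','c14',(200,110,400,400),2)
snap('side','s14',(230,130,430,310),3)
for n in('scene','side'):
  for a in(0,.1,.2,.3):
    q=proj(n,bpt([*C,0],.302+.07*np.cos(a),.018+.07*np.sin(a))); o=np.array([200,110]) if n=='scene' else np.array([230,130]); k=2 if n=='scene' else 3
    print(n,a,'crop',np.round((q-o)*k,1))
"
```

```text
t 13.73 pos [ 0.5615 -0.1312  0.2681] rpy [-1.567 -0.002 -1.522] F [0.8 0.2 0.6] w 0.0002
shift [  0.8 130.1  -2.3] world [  -1.7   -1.1 -130.1] rot [-0.24 -0.07  0.12]
0 [0.8, 130.1, -2.3] [-0.24, -0.07, 0.12]
scene 0 crop [368.5 232.4]
scene 0.1 crop [368.9 227.8]
scene 0.2 crop [368.8 223.5]
scene 0.3 crop [368.3 219.5]
side 0 crop [208.3 445.8]
side 0.1 crop [207.9 437.3]
side 0.2 crop [207.5 428.2]
side 0.3 crop [207.2 418.5]
```

View pics/c14.png

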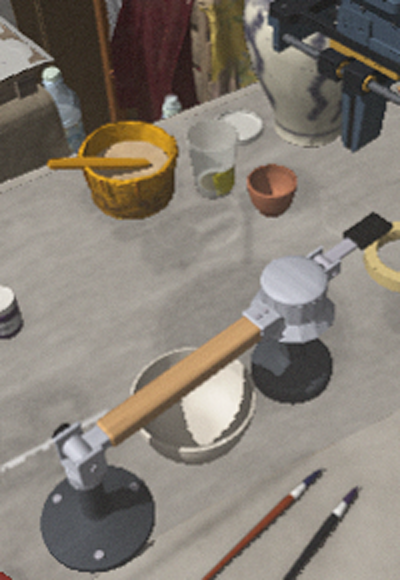

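View pics/s14.png

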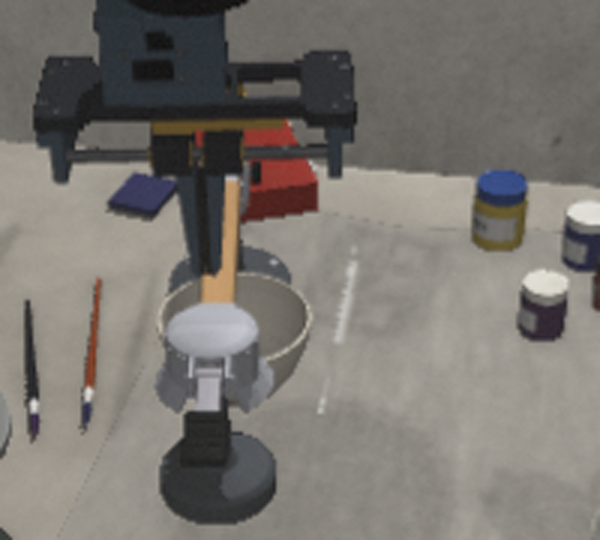

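The lever is nearly flat: the paddle is at crop (368,230) in the scene picture and about row 437 in the side picture, which means 0.05 to 0.1 rad short. The fingers were probably bearing on the hinge end, so I'll press again further out, at the middle of the paddle. With the lever almost level, it can't jam there.

Emit:
drive_tool([
  [14,0,-1,0,0,0,0],
  [14,0,-1,0,0,0,0],
  [0,40,0,0,0,0,0],
  [0,40,0,0,0,0,0],
  [0,30,0,0,0,0,0],
])

```text
time_s: 14.25
ee_pos: [0.5581, -0.1598, 0.1502]
eef_rot: [-1.574, 0.001, -1.523]
contact_force: [1.0, 0.6, -0.5]
grip_width: 0.0002
```

Emit:
drive_tool([
  [0,6,0,0,0,0,0],
  [0,2,0,0,0,0,0],
  [0,2,0,0,0,0,0],
])

```text
time_s: 14.5
ee_pos: [0.5588, -0.1596, 0.1441]
eef_rot: [-1.573, 0.001, -1.522]
contact_force: [-12.2, 3.4, 43.2]
grip_width: 0.0001
```

```bash
python3 -c "
from h import *
at(.372,.138,n=1)"
```

```text
t 14.5 pos [ 0.5588 -0.1596  0.1441] rpy [-1.573e+00  1.000e-03 -1.522e+00] F [-12.2   3.4  43.2] w 0.0001
shift [-3.3  6.1  2.4] world [ 2.3  3.4 -6.1] rot [ 0.13 -0.1  -0.03]
0 [-3.3, 6.1, 2.4] [0.13, -0.1, -0.03]
```

Emit:
drive_tool([
  [0,-4,0,0,0,0,0],
  [0,-20,0,0,0,0,0],
  [0,-40,0,0,0,0,0],
  [0,-40,0,0,0,0,0],
  [-30,-40,0,0,0,0,0],
])

```text
time_s: 14.92
ee_pos: [0.5586, -0.1375, 0.283]
eef_rot: [-1.571, -0.001, -1.525]
contact_force: [1.4, -0.6, 0.3]
grip_width: 0.0006
```

Emit:
drive_tool([
  [-40,-30,0,0,0,0,0],
  [-40,-10,0,0,0,0,0],
  [-40,0,0,0,0,0,0],
  [-40,0,0,0,0,0,0],
])

```text
time_s: 15.25
ee_pos: [0.551, 0.0198, 0.3166]
eef_rot: [-1.57, -0.0, -1.523]
contact_force: [1.5, 0.3, -1.0]
grip_width: 0.0007
```

Run:
```python
from h import *
print(manip.observe()['ee_pos'],manip.observe()['contact_force'])
for n,o,k in(('side',(270,220,330,300),8),('scene',(320,200,420,275),7)):
    im=camera(n)[:,:,::-1]; x0,y0,x1,y1=o
    v=cv2.resize(im[y0:y1,x0:x1],None,fx=k,fy=k,interpolation=cv2.INTER_CUBIC)
    for a,c in((0,(0,0,255)),(.1,(0,255,0))):
        # paddle top outline at surface 0
        pts=[bpt([*C,0],.302+d*np.cos(a),.018+d*np.sin(a),y) for d,y in((45,-15),(95,-15),(95,15),(45,15))] if 0 else [bpt([*C,0],.302+d*np.cos(a),.018+d*np.sin(a),y) for d,y in((.045,-.015),(.095,-.015),(.095,.015),(.045,.015))]
        P_=[((proj(n,p)-[x0,y0])*k).astype(int) for p in pts]
        cv2.polylines(v,[np.array(P_)],True,c,1)
    cv2.imwrite(f'pics/{n}15.png',v)
```

```text
[0.55101223 0.01983466 0.31658294] [ 1.49748728  0.33411923 -0.99823664]
```

View pics/side15.png

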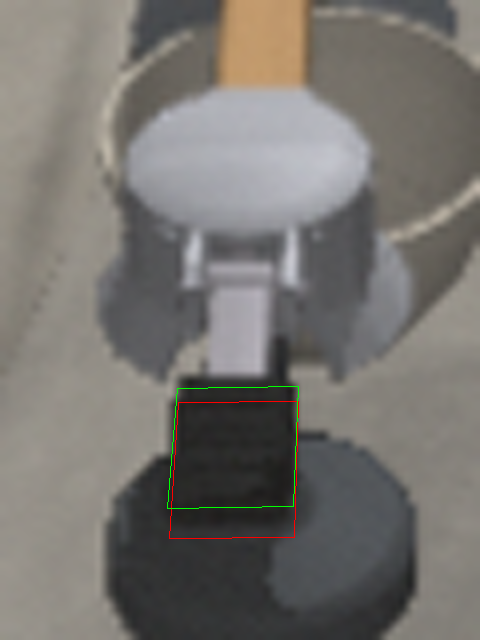

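View pics/scene15.png

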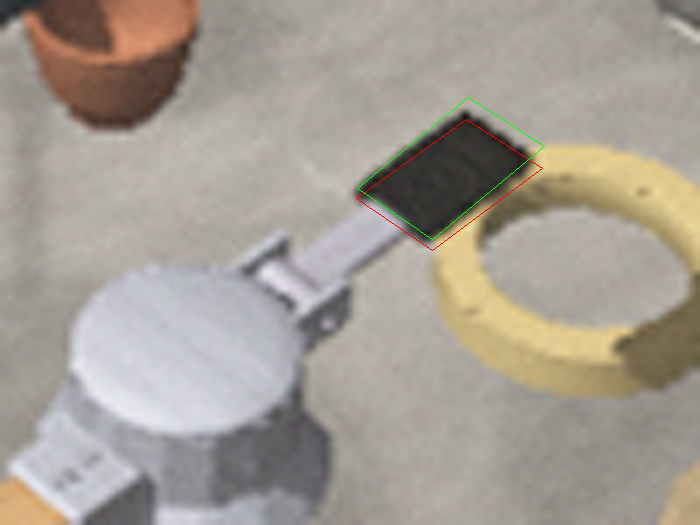

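Run:
```python
from h import *
im=cv2.imread('pics/c10.png'); v=cv2.resize(im[150:300,300:400],None,fx=4,fy=4,interpolation=cv2.INTER_CUBIC); cv2.imwrite('pics/z10.png',v)
im=cv2.imread('pics/c14.png'); v=cv2.resize(im[150:300,300:400],None,fx=4,fy=4,interpolation=cv2.INTER_CUBIC); cv2.imwrite('pics/z14.png',v)
cv2.imwrite('pics/zz.png',np.hstack([cv2.imread('pics/z10.png'),v]))
```

```text
(no output)
```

View pics/zz.png

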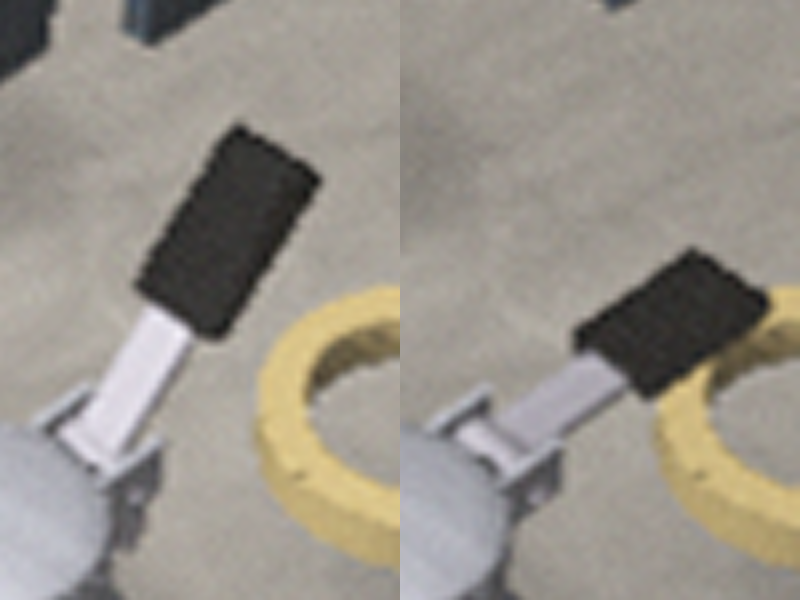

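Run:
```python
from h import *
O=np.array([[240,125],[320,180],[218,338],[138,285]])/8+[350,185]
N=np.array([[292,248],[368,300],[252,397],[175,340]])/8+[350,185]
for s in(1,-1):
  def f(q,full=False):
    d0,d1,e,a,ox,oy=q; r=[]
    for ang,ob in((.8,O),(a,N)):
      for (d,y),o in zip(((d1,s),(d1,-s),(d0,-s),(d0,s)),ob):
        X=bpt([*C,0],.302+d*np.cos(ang)-e*np.sin(ang),.018+d*np.sin(ang)+e*np.cos(ang),y*.015)
        r+=list(proj("scene",X)+[ox,oy]-o)
    return np.array(r)
  r=least_squares(f,[.045,.095,0,0.05,0,0]); J=r.jac; cov=np.linalg.inv(J.T@J)*(r.fun@r.fun)/10
  print(s,np.round(r.x,4),"cost",r.cost,"sd",np.round(np.sqrt(np.diag(cov)),4))
```

```text
1 [ 0.0474  0.094   0.0016  0.0662 -0.6678  1.1201] cost 2.1591489191921656 sd [5.7000e-03 5.3000e-03 2.0000e-03 4.9900e-02 1.7166e+00 2.2434e+00]
-1 [ 4.8000e-02  9.4500e-02 -1.0000e-03  8.4700e-02 -1.1179e+00  9.9670e-01] cost 631.4658117279542 sd [1.01800e-01 9.51000e-02 3.77000e-02 8.68800e-01 3.10016e+01 3.96986e+01]
```

The image fit alone doesn't settle it: 0.066 ± 0.05 rad. I'll measure the lever's slope by light touches near its tip and near the root of the paddle.

```bash
python3 -c "
from h import *
at(.390,.165,n=5)"
```

```text
t 15.35 pos [0.5504 0.0233 0.3159] rpy [-1.572e+00  1.000e-03 -1.518e+00] F [-1.  -1.1 -0.2] w 0.0005
shift [198.  150.6   1.3] world [  11.5 -197.5 -150.9] rot [ 0.07  0.15 -0.07]
0 [39.6, 30.1, 0.3] [0.01, 0.03, -0.01]
1 [39.6, 30.1, 0.3] [0.01, 0.03, -0.01]
2 [39.6, 30.2, 0.3] [0.01, 0.03, -0.01]
3 [39.6, 30.2, 0.3] [0.01, 0.03, -0.01]
4 [39.6, 30.2, 0.3] [0.01, 0.03, -0.01]
```

Emit:
drive_tool([
  [40,0,0,0,0,0,0],
  [40,0,0,0,0,0,0],
  [40,0,0,0,0,0,0],
  [40,0,0,0,0,0,0],
  [38,0,0,0,0,0,0],
])

```text
time_s: 15.77
ee_pos: [0.56, -0.1818, 0.3155]
eef_rot: [-1.572, 0.0, -1.523]
contact_force: [2.0, -0.1, 0.9]
grip_width: 0.0002
```

Emit:
drive_tool([
  [0,40,0,0,0,0,0],
  [0,40,0,0,0,0,0],
  [0,40,0,0,0,0,0],
  [0,30,0,0,0,0,0],
  [0,10,0,0,0,0,0],
])

```text
time_s: 16.18
ee_pos: [0.5578, -0.1787, 0.1512]
eef_rot: [-1.578, 0.003, -1.523]
contact_force: [-0.3, 0.6, -0.9]
grip_width: 0.0007
```

Emit:
drive_tool([
  [0,4,0,0,0,0,0],
  [0,0,0,0,0,0,0],
  [0,0,0,0,0,0,0],
])

```text
time_s: 16.43
ee_pos: [0.5616, -0.179, 0.1538]
eef_rot: [-1.569, -0.001, -1.522]
contact_force: [-0.2, 0.1, -0.3]
grip_width: 0.0002
```

```bash
python3 -c "
from h import *
at(.390,.144)"
```

```text
t 16.43 pos [ 0.5616 -0.179   0.1538] rpy [-1.569e+00 -1.000e-03 -1.522e+00] F [-0.2  0.1 -0.3] w 0.0002
shift [-4.8  9.8  0.5] world [ 0.3  4.8 -9.8] rot [-0.11 -0.09  0.06]
0 [-4.8, 9.8, 0.5] [-0.11, -0.09, 0.06]
```

Emit:
drive_tool([
  [0,4,0,0,0,0,0],
  [0,2,0,0,0,0,0],
  [0,1,0,0,0,0,0],
  [0,1,0,0,0,0,0],
  [0,0,0,0,0,0,0],
])

```text
time_s: 16.85
ee_pos: [0.5612, -0.1784, 0.1452]
eef_rot: [-1.569, -0.001, -1.522]
contact_force: [-2.5, 0.5, 10.8]
grip_width: 0.0006
```

Emit:
drive_tool([
  [0,1,0,0,0,0,0],
  [0,0,0,0,0,0,0],
])

```text
time_s: 17.02
ee_pos: [0.5614, -0.1785, 0.1447]
eef_rot: [-1.569, -0.001, -1.522]
contact_force: [-2.2, 1.1, 18.1]
grip_width: 0.0002
```

Emit:
drive_tool([
  [0,1,0,0,0,0,0],
  [0,0,0,0,0,0,0],
])

```text
time_s: 17.18
ee_pos: [0.5615, -0.1785, 0.1442]
eef_rot: [-1.568, -0.001, -1.522]
contact_force: [-6.6, 1.9, 26.2]
grip_width: 0.0004
```

Emit:
drive_tool([
  [0,1,0,0,0,0,0],
  [0,0,0,0,0,0,0],
])

```text
time_s: 17.35
ee_pos: [0.5617, -0.1786, 0.1438]
eef_rot: [-1.568, -0.002, -1.522]
contact_force: [-7.1, 2.2, 34.5]
grip_width: 0.0006
```

Emit:
drive_tool([
  [0,-6,0,0,0,0,0],
  [0,-6,0,0,0,0,0],
  [-25,0,0,0,0,0,0],
  [-22,0,0,0,0,0,0],
  [0,0,0,0,0,0,0],
])

```text
time_s: 17.77
ee_pos: [0.5579, -0.1283, 0.1535]
eef_rot: [-1.571, 0.001, -1.521]
contact_force: [-0.0, 0.8, 0.1]
grip_width: 0.0004
```

Emit:
drive_tool([
  [0,4,0,0,0,0,0],
  [0,3,0,0,0,0,0],
  [0,1,0,0,0,0,0],
  [0,0,0,0,0,0,0],
])

```text
time_s: 18.1
ee_pos: [0.5587, -0.1318, 0.1455]
eef_rot: [-1.57, 0.0, -1.523]
contact_force: [-2.2, 5.4, 12.6]
grip_width: 0.0001
```

Emit:
drive_tool([
  [0,1,0,0,0,0,0],
  [0,0,0,0,0,0,0],
])

```text
time_s: 18.27
ee_pos: [0.5589, -0.1318, 0.1451]
eef_rot: [-1.57, 0.0, -1.523]
contact_force: [-4.4, 6.5, 21.6]
grip_width: 0.0002
```

Emit:
drive_tool([
  [0,1,0,0,0,0,0],
  [0,0,0,0,0,0,0],
])

```text
time_s: 18.43
ee_pos: [0.559, -0.1318, 0.1447]
eef_rot: [-1.569, -0.0, -1.523]
contact_force: [-7.3, 7.6, 30.1]
grip_width: 0.0007
```

The face is flat. It reads 0.1452 m at 10.8 N near the tip and 0.1455 m at 12.6 N near the root. A lever 0.07 rad short would differ by about 2 mm, so it's at its stop. I'll retreat and take a last look.

Emit:
drive_tool([
  [0,-4,0,0,0,0,0],
  [0,-20,0,0,0,0,0],
  [0,-40,0,0,0,0,0],
  [0,-40,0,0,0,0,0],
  [0,-40,0,0,0,0,0],
])

```text
time_s: 18.85
ee_pos: [0.558, -0.1321, 0.2885]
eef_rot: [-1.572, 0.0, -1.523]
contact_force: [2.6, -0.1, 0.2]
grip_width: 0.0006
```

Emit:
drive_tool([
  [0,-30,0,0,0,0,0],
  [0,-30,0,0,0,0,0],
  [0,0,0,0,0,0,0],
  [0,0,0,0,0,0,0],
])

```text
time_s: 19.18
ee_pos: [0.5591, -0.1323, 0.3484]
eef_rot: [-1.568, -0.001, -1.523]
contact_force: [0.5, -0.8, -0.0]
grip_width: 0.0002
```

```bash
python3 -c "
from h import *
at(.3,.3)
snap('scene','c20');snap('side','s20')
a=cv2.imread('pics/s20.png');b=cv2.imread('pics/c20.png')
cv2.imwrite('pics/f20.png',np.hstack([cv2.resize(b[110:400,200:460],None,fx=1.5,fy=1.5),cv2.resize(a[130:420,200:460],None,fx=1.5,fy=1.5)]))
"
```

```text
t 19.18 pos [ 0.5591 -0.1323  0.3484] rpy [-1.568e+00 -1.000e-03 -1.523e+00] F [ 0.5 -0.8 -0. ] w 0.0002
shift [-48.1  48.4   0.5] world [ -1.7  48.  -48.4] rot [-0.15 -0.12  0.07]
0 [-48.1, 48.4, 0.5] [-0.15, -0.12, 0.07]
```

View pics/f20.png

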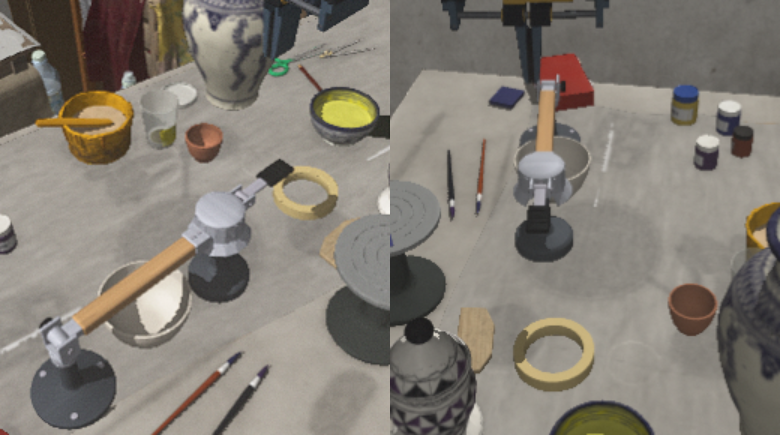

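Both pictures show the bar level with the cup on the ball, the lever down along the bar, and the bowl, post, small bowl, tape and rib where they were. The robot is clear of everything, so I'm handing the job in.

```bash
python3 -c "
from plant import manip
print(manip.job_done())"
```

```text
the job is handed in; nothing more can be done
None
```

I swung the bar over the ball, pressed the cup down until it seated, pressed the latch lever down, and handed the job in at about 19 s. No verdict was reported.

- **Seating:** the cup top and the open paddle matched their predicted pixel positions to within about 1 px. The cup's top stopped hard at 0.1535 m; 0.154 m was expected.
- **Latch:** light touches near the tip and near the root of the paddle gave almost the same height, 0.1452 m and 0.1455 m. That means the lever lies flat along the bar and is at its stop. The camera fit was less certain: it put the lever 0.066 ± 0.05 rad from flat, and the allowance is 0.08, so I relied on the touches.
- **Excess force:** the first latch press peaked at about 78 N on the closed fingertips, under the 120 N wrist limit, before I backed off. If fingertip contact counts toward the 40 N limit on the arm and gripper body, that press broke it. So did a later one of about 43 N.
- **Surroundings:** by eye in the last pictures, the post, bowl, small bowl, tape and rib were where they had been. I did not measure their positions. The robot was touching nothing.

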